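Build up the crank spindle

ROBOT

A 6-joint arm with a two-finger parallel gripper is mounted at the origin on a cart in front of the work surface, level with it; the furniture and walls round the work are solid. World frame = base frame: x ahead of the robot, y to its left, z up, the work surface at z = 0. Lengths are in m, angles in rad, forces in N, time in s.
With the tool pointing down it reaches from about 0.35 to 0.775 m from the base axis. Payload 5.5 kg.
Tool frame: the origin (TCP) lies between the finger pads; the fingertips stand 19 mm ahead of it and the grasp point (between the pads) is the TCP; z points along the fingers, x is the direction in which the jaws open and shut, and the axes are right-handed (so a half turn about z gives the same grasp; the last joint's range is limited). The gripper opens to 85 mm and grips with 20 to 120 N. Pads are 22 mm wide; open, the fingers measure 114 mm over their backs; the gripper's body (76 mm by 85 mm) begins 54 mm behind the grasp point. The pads swing forward as they close: fully open they stand 13 mm farther back than shut.
Start: joints at [-1.476, 0.313, 0.046, 1.304, 0, 1.431], TCP at [0.134, -0.559, 0.25] pointing down, gripper open.
Joint ranges: [-2.76, 2.76], [-0.86, 1.69], [-1.03, 1.26], [-2.2, 2.34], [-1.47, 1.5], [-3.14, 3.14]. Speed limits (rad/s): [2.57, 2.57, 3.14, 3.14, 3.14, 3.14].

INTERFACE

Orientations are given as a unit quaternion [w, x, y, z].
In Python, from workcell import env gives the robot as it stands. The module is installed in compiled form; this text tells all that it offers.
- The arm moves only by the tool carry_out, never from a script. Its argument "steps" is a list of rows, each a list of 7 numbers: the gripper command: -1 is shut, 1 is fully open, values between are in proportion, then the shift along the tool's x, y, z in m, then the turn, a rotation vector about the tool's x, y, z in rad. A call has 1 to 20 rows; each row shifts and turns the commanded pose from where the row before left it, along the tool's axes as they then stand; what a row does not reach is not made up. A row lasts 1/8 s, in which the tool goes at most 62.5 mm and 10.7 degrees, less where a joint would pass 70% of its speed; a pose out of reach is approached as far as the arm can. A call with a gripper value outside its range is refused whole. The fingers move at their own pace and stop on an object; "grip_force" is the grip in N (left out, the last holds). Time passes only in rows, so rows that do not move let the fingers close. It gives the time, the measured TCP pose, the force and the opening at its end, in the units of the state.
- env.get_state(): the state, without advancing time (a new reading comes with each control period).
- env.read_camera(name): name is "side" or "top"; returns a dict with "color" (384x512x3 uint8, red, green, blue), "K" (3x3 intrinsics, pixels), "R" (3x3) and "t" (3): a world point X has camera coordinates R X + t. Camera axes: x right, y down, z forward; pixel columns grow to the right and rows downward; lengths in m; the calibration is good to about 2 mm. A picture is of the moment at which its call begins. There is no depth.
- env.hand_in(): hands the job in, once; it reports no verdict.
The state is a dict: "clock": time; "joint_pos": joint angles; "qvel": joint speeds; "tau": joint torques, N m; "tcp_pos": TCP position; "orientation": TCP orientation; "wrist_force": force on the tool from outside, world axes, zero at the start; "ft_torque": the same for the moment, N m; "finger_gap": finger opening in m.
Only numpy, scipy, OpenCV 4.12 (cv2) and the standard library are available. Lean on these libraries where they do the work, as an engineer would, in place of code of your own. Each camera call takes 0.05 s, during which the arm holds its last target. There are 200 camera calls.

TASK

Slide the red spacer onto the level steel spindle in the blue stand until it meets the brass ring of the stop, then the bearing, then the end cap, open end first. As you put each one on, press it home for about half a second, firmly (about 10 N is right) but gently, never with as much as 25 N on the spindle or sleeve. Leave the three closed up against the stop sleeve and let go, without shifting the other things on the bench.

Things in the scene. Friction and masses are not known exactly. Their poses are not given: they have to be found in the camera images.
- stand: fixed blue stand with aluminium clamp head holding a level steel spindle, 24 mm diameter. Origin on the bench; x runs along the spindle from free tip to clamp, z up. Spindle axis at y = 0, z = 90 mm, tip at x = -85 mm. Clamp head from x = +51 mm, 50 mm wide, top at z = 113 mm; base x = -40 to +110 mm, 100 mm wide, 12 mm thick. Stand and rack may swap sides
- spindle_tip (a point): centre of the spindle's free end, on its axis, 90 mm above the bench; the last 7 mm taper from 24 to 15 mm diameter
- stop: fixed stop on the spindle: dark sleeve, 34 mm diameter, out of a bush at the clamp head, with a sprung brass front ring (yields 0.5 mm at 10 N), the stop for the spacer. Origin on the spindle axis, 85 mm from the tip; x as the stand's. This does NOT tell where the ring is: 75 to 87 mm from the tip, set differently each run and not reported. Feel for it
- rack: fixed grey rack, base 180x66x6 mm, origin centre of underside; three places along its x axis at -54, 0, +54 mm. Parts lie on two wires (32 mm over their outsides, tops 17 mm up) between dividers 22 mm wide, 26 mm high; their axes along the rack's x, 34 mm above the bench. The three parts start in any order
- spacer: red sleeve, 26 mm long, 40 mm outside diameter, 26 mm bore. Origin: centre, midway along its axis; the hole runs along its x axis (level in the rack). Grip the round side across its diameter from above. 70 g
- bearing: double-row ball bearing, steel with a blue seal, 26 mm long, 40 mm outside diameter, 26 mm bore. Origin: centre, midway along its axis; the hole runs along its x axis (level in the rack). Grip the round side across its diameter from above. 90 g
- end_cap: black plastic cup with an orange band near its open end, 40 mm long, 40 mm outside diameter, 26 mm bore. Origin: centre, midway along its axis; the hole runs along its x axis (level in the rack). Grip the round side across its diameter from above. Bore 36 mm deep, open at its +x end, which points to the rack's +x at the start; deep enough that its rim meets the bearing first. 60 g
- tape_measure: yellow pocket tape measure, 75x31x60 mm, standing at the right; origin centre of underside. Bystander
- hex_key: T-handle hex key with a green handle, 156x86x19 mm, lying across in front of the work; origin centre of underside. Bystander
- grease_jar: white and red grease jar with a black lid, 54 mm wide, 70 mm high, standing at the left; origin centre of underside. Bystander
- lockring_tool: grey round lockring socket, 25 mm wide, 48 mm high, standing at the right; origin centre of underside. Bystander

How it is judged:
On the way, in this order (a step that is already met when the one before it is completed fails the run):
1. the red spacer is on the spindle against the stop sleeve and pressed on it with more than 5 N for 0.25 s (x of spacer in the frame of stand between -0.0255 and -0.0085 m and y of spacer in the frame of stand between -0.004 and 0.004 m and z of spacer in the frame of stand between 0.086 and 0.094 m and angle between the x axis of spacer and the x axis of stand, either way round below 0.15 rad and contact force between spacer and stop above 5 N), for 0.25 s.
2. the bearing is on the spindle against the spacer and pressed on it with more than 5 N for 0.25 s (x of spacer in the frame of stand between -0.0255 and -0.0085 m and y of spacer in the frame of stand between -0.004 and 0.004 m and z of spacer in the frame of stand between 0.086 and 0.094 m and angle between the x axis of each of spacer, bearing and the x axis of stand, either way round below 0.15 rad and distance between bearing and spacer below 0.0285 m and y of bearing in the frame of stand between -0.004 and 0.004 m and z of bearing in the frame of stand between 0.086 and 0.094 m and contact force between bearing and spacer above 5 N), for 0.25 s.
3. the end cap is over the spindle end against the bearing and pressed on it with more than 5 N for 0.25 s (x of spacer in the frame of stand between -0.0255 and -0.0085 m and y of spacer in the frame of stand between -0.004 and 0.004 m and z of spacer in the frame of stand between 0.086 and 0.094 m and angle between the x axis of each of spacer, bearing, end_cap and the x axis of stand, either way round below 0.15 rad and distance between bearing and spacer below 0.0285 m and y of bearing in the frame of stand between -0.004 and 0.004 m and z of bearing in the frame of stand between 0.086 and 0.094 m and distance between end_cap and bearing below 0.0355 m and y of end_cap in the frame of stand between -0.004 and 0.004 m and z of end_cap in the frame of stand between 0.086 and 0.094 m and contact force between end_cap and bearing above 5 N), for 0.25 s.
At the end, for the whole second after the job is handed in: Spacer on the spindle at the stop sleeve (its end span plus 2.5 mm), bearing against spacer, cap rim against bearing (gaps at most 2.5 mm), all within 4 mm of the spindle axis and 0.15 rad of its direction, at rest (x of spacer in the frame of stand between -0.0255 and -0.0085 m and y of spacer in the frame of stand between -0.004 and 0.004 m and z of spacer in the frame of stand between 0.086 and 0.094 m and angle between the x axis of each of spacer, bearing, end_cap and the x axis of stand, either way round below 0.15 rad and distance between bearing and spacer below 0.0285 m and y of bearing in the frame of stand between -0.004 and 0.004 m and z of bearing in the frame of stand between 0.086 and 0.094 m and distance between end_cap and bearing below 0.0355 m and y of end_cap in the frame of stand between -0.004 and 0.004 m and z of end_cap in the frame of stand between 0.086 and 0.094 m and linear speed of each of spacer, bearing, end_cap below 0.02 m/s); the robot touches nothing.
It fails at once if a force of 25 N or more on the spindle stand (contact force between stand and anything else above 25 N).
It fails at once if a force of 25 N or more on the stop (contact force between stop and anything else above 25 N).
It fails at once if a bystander shifted by more than 15 mm (distance of any of tape_measure, hex_key, grease_jar, lockring_tool from where it was at the start of the episode above 0.015 m).
It also fails if it takes over 72 s, if anything falls off the work surface, if the arm or the gripper's body presses on something with over 40 N, if the wrist force passes 120 N, or if a joint passes its speed limit or range.

## Working session

There is one attempt and no reset: what is moved stays moved. The work goes in short steps, Python scripts to look and compute and a tool call to move; the robot and the scene stay as the last step left them, time stands still between calls to the robot, and variables do not carry over. Pictures are saved under pics/ and viewed, about 8 in all and at most 12, crops included, and the job is handed in when it is done.

Besides the shell and the picture viewer there is one more tool, called as a command line: name --pt "numbers of a row" for each row, then --argument value for the rest. carry_out: Moves the arm, as the interface text tells. Its arguments: {"type":"object","properties":{"steps":{"type":"array","items":{"type":"array","items":{"type":"number"}}},"grip_force":{"type":"number"}},"required":["steps"]}

```bash
mkdir -p pics
python3 - <<'E'
from workcell import env
import cv2,numpy as np
s=env.get_state()
for k,v in s.items(): print(k,np.round(v,4))
for n in("side","top"):
    c=env.read_camera(n); print(n,np.round(c["K"],1).tolist(),np.round(c["R"],4).tolist(),np.round(c["t"],4).tolist(), np.round(-np.array(c["R"]).T@c["t"],3))
    cv2.imwrite(f"pics/{n}0.png",cv2.resize(c["color"][:,:,::-1],(800,600),interpolation=cv2.INTER_CUBIC)); np.savez(f"pics/{n}0.npz",**c)
E
```

```text
clock 0.0
joint_pos [-1.4756  0.314   0.045   1.3036 -0.      1.4312]
qvel [ 0.0011 -0.0009  0.0006 -0.0009  0.0008  0.0002]
tau [ 1.00000e-04 -4.80629e+01  2.98534e+01  1.93000e-02 -2.00000e-04
 -0.00000e+00]
tcp_pos [ 0.1337 -0.5587  0.2494]
orientation [-7.000e-04  7.850e-01 -6.194e-01 -6.000e-04]
wrist_force [-0.4147 -0.4146 -0.4525]
ft_torque [-0.0393 -0.0241  0.0509]
finger_gap 0.0856
side [[370.7, 0.0, 256.2], [0.0, 370.7, 184.4], [0.0, 0.0, 1.0]] [[1.0, 0.0018, -0.0091], [-0.0055, -0.6791, -0.734], [-0.0075, 0.734, -0.6791]] [-0.5242, 0.0484, 1.1727] [ 0.533 -0.827  0.827]
top [[357.8, 0.0, 250.1], [0.0, 357.8, 192.1], [0.0, 0.0, 1.0]] [[-0.0277, -0.9996, -0.0001], [-0.9983, 0.0277, -0.0516], [0.0516, -0.0013, -0.9987]] [0.0035, 0.5122, 1.3915] [ 0.44  -0.009  1.416]
```

View pics/side0.png

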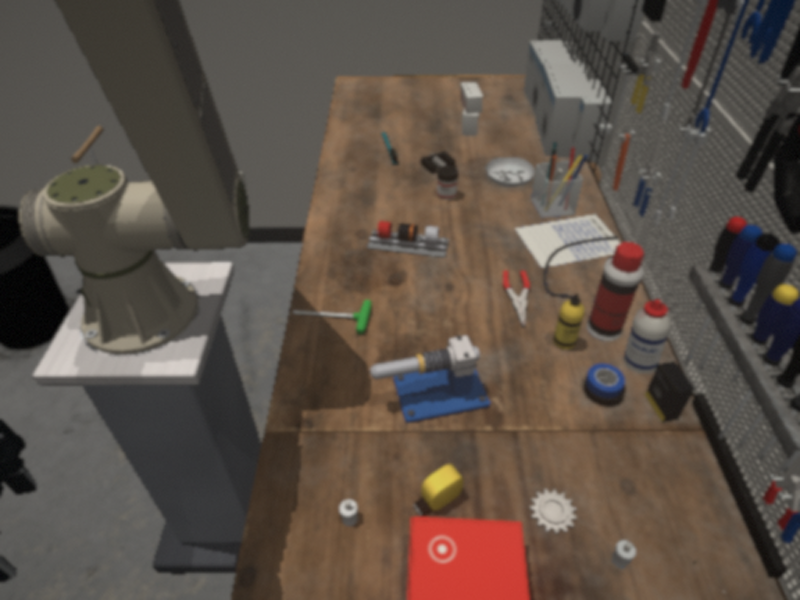

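View pics/top0.png

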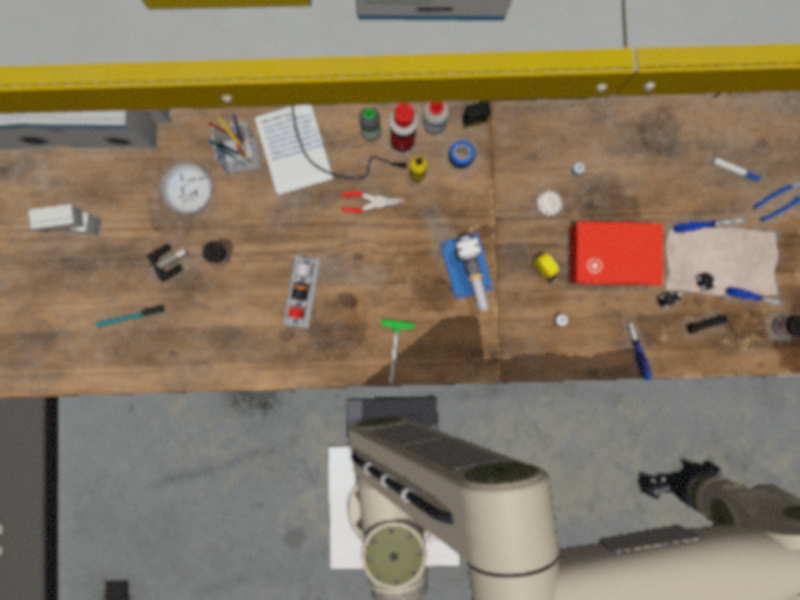

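The side view shows the rack at about (407,240), with red, black and steel parts running away from the robot. The spindle tip is at (372,370), the clamp at (465,355), the hex key at (340,315) and the tape at (440,487). The top view shows the rack at (300,290) and the spindle from its tip at (485,308) to the clamp at (468,245). I'll enlarge the rack and the stand.

Run:
```python
import cv2,numpy as np
o=[]
for n,(a,b) in {"side":((230,135),(225,210)),"top":((172,160),(270,145))}.items():
    c=np.load(f"pics/{n}0.npz")["color"][:,:,::-1]
    for (x,y) in (a,b):
        o.append(cv2.resize(c[y:y+60,x:x+80] if not(n=="side" and y==210) else c[y:y+60,x:x+80],(400,300),interpolation=cv2.INTER_CUBIC))
cv2.imwrite("pics/crop1.png",np.vstack([np.hstack(o[:2]),np.hstack(o[2:])]))
```

```text
(no output)
```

View pics/crop1.png

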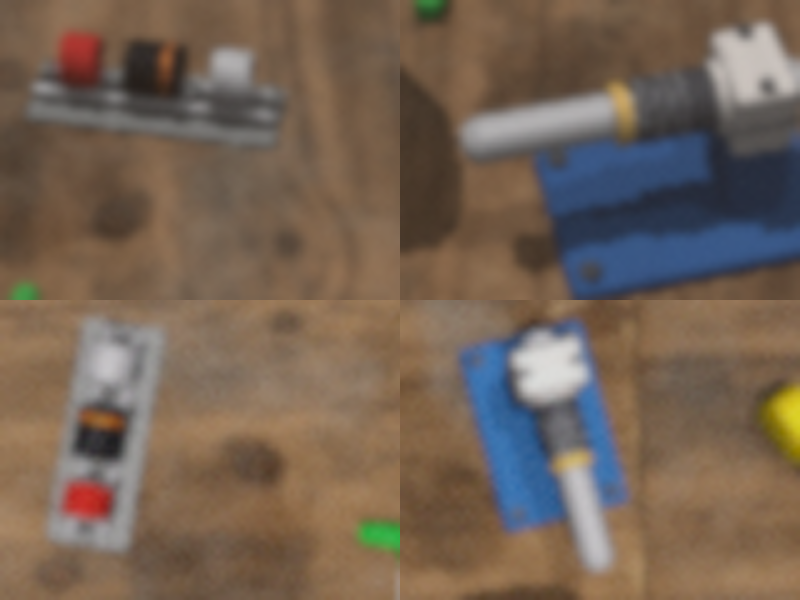

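The cap's orange band, its open end, is at the far end, so rack +x and stand +x both point away from the robot with only small yaws. Next I'll measure both.

```bash
cat > h.py <<'E'
import cv2,numpy as np
def ray(c,uv,z):
    uv=np.atleast_2d(uv).astype(float); R=np.array(c["R"]);t=np.array(c["t"]);C=-R.T@t
    d=(np.linalg.inv(c["K"])@np.c_[uv,np.ones(len(uv))].T).T@R
    return C+d*((z-C[2])/d[:,2])[:,None]
def proj(c,X):
    p=(np.array(c["K"])@(np.array(c["R"])@np.atleast_2d(X).T+np.array(c["t"])[:,None])).T
    return p[:,:2]/p[:,2:]
def mask(c,x0,y0,x1,y1,f,s=8):
    """upsampled roi, boolean mask f(h,s,v), returns largest contour in full pixel coordinates"""
    im=cv2.resize(c["color"][y0:y1,x0:x1],None,fx=s,fy=s,interpolation=cv2.INTER_CUBIC)
    h,sa,v=[a.astype(int) for a in cv2.split(cv2.cvtColor(im,cv2.COLOR_RGB2HSV))]
    m=f(h,sa,v).astype(np.uint8)
    cs=cv2.findContours(m,cv2.RETR_EXTERNAL,cv2.CHAIN_APPROX_NONE)[0]
    k=max(cs,key=cv2.contourArea)[:,0].astype(float)
    return (k+.5)/s-.5+[x0,y0]
def rect(c,cont,z):
    P=ray(c,cont,z)[:,:2]; (cx,cy),(w,h),a=cv2.minAreaRect((P*1000).astype(np.float32))
    M=cv2.moments((P*1000).astype(np.float32))
    return np.round([cx,cy,w,h,a,M["m10"]/M["m00"],M["m01"]/M["m00"]],1)
E
python3 - <<'E'
from h import *
T=dict(np.load("pics/top0.npz"));S=dict(np.load("pics/side0.npz"))
blue=lambda h,s,v:(h>95)&(h<125)&(s>110)
red=lambda h,s,v:((h<6)|(h>170))&(s>150)&(v>70)
blk=lambda h,s,v:(v<60)
grey=lambda h,s,v:(s<60)&(v>60)
print("base",rect(T,mask(T,275,140,330,210,blue),.012))
print("rack",rect(T,mask(T,178,160,210,215,grey),.006))
print("red",rect(T,mask(T,178,160,210,215,red),.045))
print("orange",rect(T,mask(T,178,160,210,215,lambda h,s,v:(h>3)&(h<22)&(s>150)&(v>90)),.05))
k=mask(T,295,178,320,202,grey)
# spindle midline on rows
mid=[]
for r in np.arange(178,199,.5):
    row=k[abs(k[:,1]-r)<.2,0]
    if len(row): mid.append([row.min()/2+row.max()/2,r,row.max()-row.min()])
mid=np.array(mid);print(np.round(mid[::4],2).tolist())
P=ray(T,mid[:,:2],.09); 
g=(mid[:,1]>182)&(mid[:,1]<193)
a=np.polyfit(P[g,0],P[g,1],1);print("y=a x+b",a,np.degrees(np.arctan(a[0])), "P range",P[0],P[-1])
print("spindle lowest", k[k[:,1].argmax()], ray(T,k[k[:,1].argmax()],.09))
k=mask(S,232,225,275,248,grey); print("side tip", k[k[:,0].argmin()],k[:,1].min(),k[:,1].max())
print("jar/lid",rect(T,mask(T,125,150,150,172,blk),.07))
for n,f,b,z in (("tape",lambda h,s,v:(h>22)&(h<35)&(s>150),(335,150,365,185),.06),("hexgreen",lambda h,s,v:(h>45)&(h<80)&(s>100),(235,195,275,220),.015)):
    print(n,rect(T,mask(T,*b,f),z))
E
```

```text
base [ 590.1 -177.5  145.7   47.3   12.9  583.8 -177.1]
rack [541.4 212.3  77.4 186.2  78.9 542.2 214.7]
red [488.3 223.7  32.4  22.2  80.8 488.4 223.9]
orange [548.8 210.5  29.4  10.6  80.3 549.  210.3]
[[307.0, 178.0, 15.38], [307.75, 180.0, 14.62], [308.56, 182.0, 14.0], [308.94, 184.0, 13.75], [308.69, 186.0, 12.0], [306.38, 188.0, 8.88], [302.88, 190.0, 16.62], [307.81, 192.0, 7.75], [308.44, 194.0, 7.75], [308.81, 196.0, 7.25], [309.0, 198.0, 5.38]]
y=a x+b [-0.48165727  0.02849635] -25.718129761973444 P range [ 0.55499075 -0.22340875  0.09      ] [ 0.47857153 -0.22808423  0.09      ]
spindle lowest [308.3125 199.0625] [[ 0.47655723 -0.22546113  0.09      ]]
side tip [236.1875 235.9375] 224.5625 247.4375
jar/lid [639.5 413.3  52.1  45.3  78.4 639.3 413.6]
tape [ 584.8 -391.2   63.8   47.4   34.6  585.3 -391.1]
hexgreen [447.9 -23.8  84.5  30.   81.5 451.5 -24. ]
```

```bash
cat >> h.py <<'E'
def mn(c,x0,y0,x1,y1,s=8):
    return cv2.resize(c["color"][y0:y1,x0:x1].min(2),None,fx=s,fy=s,interpolation=cv2.INTER_CUBIC).astype(float)
E
python3 - <<'E'
from h import *
T=dict(np.load("pics/top0.npz"));S=dict(np.load("pics/side0.npz"))
# spindle midline, top
x0,y0,x1,y1=296,176,322,204;s=8
A=mn(T,x0,y0,x1,y1);mid=[]
for r in np.arange(178,200,1):
    row=A[int((r-y0+.5)*s)]; j=row.argmax(); th=(row[j]+np.median(row))/2
    L=j
    while row[L]>th and L>0:L-=1
    Rr=j
    while row[Rr]>th and Rr<len(row)-1:Rr+=1
    mid.append([((L+Rr)/2+.5)/s-.5+x0,r,(Rr-L)/s,row[j]])
mid=np.array(mid);print(np.round(mid,1).tolist())
P=ray(T,mid[:,:2],.09);g=(mid[:,1]>=183)&(mid[:,1]<=196)
a=np.polyfit(P[g,0],P[g,1],1);print("axis y=ax+b",a,np.degrees(np.arctan(a[0])),"res mm",np.round(1000*(P[g,1]-np.polyval(a,P[g,0])),1))
col=A[:, :].copy()
# end along line
cx=np.polyfit(mid[g,1],mid[g,0],1)
for r in np.arange(194,203,.5): print(r,int(A[int((r-y0+.5)*s),int((np.polyval(cx,r)-x0+.5)*s)]),end="; ")
# blue base edges
blue=lambda h,s_,v:(h>95)&(h<125)&(s_>110)
x0,y0,x1,y1=275,140,330,212
im=cv2.resize(T["color"][y0:y1,x0:x1],None,fx=s,fy=s,interpolation=cv2.INTER_CUBIC).astype(int)
B=(im[...,2]-im[...,0])>10
k=np.vstack([c[:,0] for c in cv2.findContours(B.astype(np.uint8),0,cv2.CHAIN_APPROX_NONE)[0] if cv2.contourArea(c)>3000])
r=rect(T,(k+.5)/s-.5+[x0,y0],.012);print("\nbase",r)
# rack & bearing
x0,y0,x1,y1=178,160,210,215
C=cv2.resize(T["color"][y0:y1,x0:x1],None,fx=s,fy=s,interpolation=cv2.INTER_CUBIC).astype(int)
for nm,f,z in(("rack",(C[...,0]-C[...,2]<25),.006),("bearing",C.min(2)>150,.05),("red",(C[...,0]-C[...,1]>70),.045),("cap",(C.max(2)<75)|((C[...,0]-C[...,2]>70)&(C[...,1]>1.4*C[...,2])),.045)):
    k=max(cv2.findContours(f.astype(np.uint8),0,cv2.CHAIN_APPROX_NONE)[0],key=cv2.contourArea)[:,0]
    print(nm,rect(T,(k+.5)/s-.5+[x0,y0],z))
E
```

```text
[[305.1, 178.0, 5.6, 161.0], [304.9, 179.0, 5.8, 187.0], [304.9, 180.0, 6.0, 192.0], [305.2, 181.0, 6.0, 194.0], [305.4, 182.0, 5.8, 192.0], [305.8, 183.0, 6.0, 193.0], [306.0, 184.0, 6.1, 192.0], [306.3, 185.0, 5.8, 194.0], [306.8, 186.0, 6.1, 192.0], [306.9, 187.0, 6.2, 193.0], [307.1, 188.0, 6.1, 193.0], [307.4, 189.0, 5.9, 194.0], [307.7, 190.0, 6.0, 192.0], [307.9, 191.0, 6.0, 192.0], [308.1, 192.0, 6.1, 193.0], [308.4, 193.0, 6.1, 193.0], [308.7, 194.0, 6.2, 193.0], [309.0, 195.0, 6.1, 189.0], [309.1, 196.0, 5.9, 185.0], [309.2, 197.0, 5.5, 175.0], [309.2, 198.0, 4.9, 154.0], [309.2, 199.0, 4.2, 121.0]]
axis y=ax+b [ 0.22031051 -0.33662046] 12.424387243624187 res mm [ 0.1  0.4  0.2 -0.5 -0.2  0.   0.1 -0.1 -0.1  0.1  0.2 -0.  -0.2  0.3]
194.0 193; 194.5 191; 195.0 189; 195.5 187; 196.0 184; 196.5 182; 197.0 175; 197.5 167; 198.0 153; 198.5 137; 199.0 118; 199.5 101; 200.0 88; 200.5 82; 201.0 81; 201.5 82; 202.0 84; 202.5 83; 
base [ 596.  -202.2  152.4  104.3   13.1  589.6 -196.5]
rack [541.1 214.8  71.1 182.4  78.3 541.5 214.8]
bearing [589.  208.   33.9  44.5  75.6 591.3 208.5]
red [488.3 224.6  34.7  26.9  78.6 488.4 224.8]
cap [532.  214.3  35.1  22.2  81.3 532.2 213.9]
```

```bash
cat > plan.py <<'E'
import numpy as np,json
def plan(cur,wps,g,step=.05,turn=9.):
    """cur=(x,y,z,psi_deg) tool pointing down; wps likewise; prints rows in tool axes"""
    rows=[];p=np.array(cur,float)
    for w in wps:
        w=np.array(w,float);n=int(np.ceil(max(np.linalg.norm(w[:3]-p[:3])/step,abs(w[3]-p[3])/turn,1)))
        d=(w-p)/n
        for i in range(n):
            t=(w-p)/(n-i)
            a=np.radians(p[3]);c,s=np.cos(a),np.sin(a)
            v=np.round([c*t[0]+s*t[1],s*t[0]-c*t[1],-t[2]],4); r=round(-np.radians(t[3]),3)
            rows.append([g,*v.tolist(),0,0,r]); p=p+[c*v[0]+s*v[1],s*v[0]-c*v[1],-v[2],-np.degrees(r)]
    print(len(rows),json.dumps(rows).replace(" ",""))
def now(env,st=None):
    s=st or env.get_state();w,x,y,z=s["orientation"]
    return [*np.round(s["tcp_pos"],4),np.degrees(np.arctan2(2*(x*y+w*z),1-2*(y*y+z*z)))]
E
python3 - <<'E'
from workcell import env
from plan import *
c=now(env);print(c)
plan(c,[(.45,-.25,.25,-26)],1)
E
```

```text
[np.float64(0.1337), np.float64(-0.5588), np.float64(0.2495), np.float64(-76.54594813787459)]
9 [[1,-0.0252,-0.0422,-0.0001,0,0,-0.098],[1,-0.0209,-0.0444,-0.0001,0,0,-0.098],[1,-0.0165,-0.0463,-0.0,0,0,-0.098],[1,-0.0119,-0.0476,-0.0001,0,0,-0.098],[1,-0.0072,-0.0486,-0.0,0,0,-0.098],[1,-0.0024,-0.0491,-0.0001,0,0,-0.098],[1,0.0024,-0.049,-0.0,0,0,-0.098],[1,0.0072,-0.0486,-0.0001,0,0,-0.098],[1,0.012,-0.0476,-0.0,0,0,-0.098]]
```

carry_out --pt "1 -0.025 -0.042 0 0 0 -0.1" --pt "1 -0.021 -0.044 0 0 0 -0.1" --pt "1 -0.0165 -0.046 0 0 0 -0.1" --pt "1 -0.012 -0.048 0 0 0 -0.1" --pt "1 -0.007 -0.049 0 0 0 -0.1" --pt "1 -0.002 -0.049 0 0 0 -0.1" --pt "1 0.0025 -0.049 0 0 0 -0.1" --pt "1 0.007 -0.049 0 0 0 -0.1" --pt "1 0.012 -0.048 0 0 0 -0.1"

```text
clock: 1.23
tcp_pos: [0.4489, -0.2463, 0.25]
orientation: [-0.0, 0.977, -0.215, -0.0]
wrist_force: [0.8, -0.8, 0.5]
finger_gap: 0.0852
```

Run:
```python
from workcell import env
from plan import *
c=now(env);s=env.get_state();print(s["clock"],np.round(c,4),np.round(s["joint_pos"],3),np.round(s["wrist_force"],2))
plan(c,[(.4882,.2252,.15,78.3)],1)
```

```text
1.225 [  0.4489  -0.2463   0.25   -24.7944] [-0.659  0.191 -0.115  1.265 -0.     1.345] [ 0.81 -0.84  0.46]
12 [[1,-0.0135,-0.037,0.0083,0,0,-0.15],[1,-0.0078,-0.0386,0.0083,0,0,-0.15],[1,-0.002,-0.0394,0.0083,0,0,-0.15],[1,0.004,-0.0392,0.0083,0,0,-0.15],[1,0.0098,-0.0382,0.0084,0,0,-0.15],[1,0.0154,-0.0363,0.0083,0,0,-0.15],[1,0.0206,-0.0336,0.0084,0,0,-0.15],[1,0.0254,-0.0302,0.0083,0,0,-0.15],[1,0.0296,-0.026,0.0084,0,0,-0.15],[1,0.0332,-0.0213,0.0083,0,0,-0.15],[1,0.036,-0.0161,0.0084,0,0,-0.15],[1,0.0381,-0.0105,0.0083,0,0,-0.149]]
```

carry_out --pt "1 -0.0135 -0.037 0.0083 0 0 -0.15" --pt "1 -0.0078 -0.0386 0.0083 0 0 -0.15" --pt "1 -0.002 -0.0394 0.0083 0 0 -0.15" --pt "1 0.004 -0.0392 0.0083 0 0 -0.15" --pt "1 0.0098 -0.0382 0.0084 0 0 -0.15" --pt "1 0.0154 -0.0363 0.0083 0 0 -0.15" --pt "1 0.0206 -0.0336 0.0084 0 0 -0.15" --pt "1 0.0254 -0.0302 0.0083 0 0 -0.15" --pt "1 0.0296 -0.026 0.0084 0 0 -0.15" --pt "1 0.0332 -0.0213 0.0083 0 0 -0.15" --pt "1 0.036 -0.0161 0.0084 0 0 -0.15" --pt "1 0.0381 -0.0105 0.0083 0 0 -0.149" --pt "1 0 0 0 0 0 0"

```text
clock: 2.85
tcp_pos: [0.4881, 0.2257, 0.149]
orientation: [-0.0, 0.775, 0.631, -0.001]
wrist_force: [-0.1, 0.2, -0.0]
finger_gap: 0.0852
```

Run:
```python
from workcell import env
from plan import *
import cv2
c=now(env);s=env.get_state();print(s["clock"],np.round(c,4),np.round(s["joint_pos"],3),np.round(s["wrist_force"],2))
plan(c,[(.4882,.2252,.036,78.3)],1)
ims=[]
for n,b in(("side",(220,120)),("top",(165,150))):
    k=env.read_camera(n);np.savez(f"pics/{n}1.npz",**k);ims.append(cv2.resize(k["color"][b[1]:b[1]+80,b[0]:b[0]+80,::-1],(400,400),interpolation=cv2.INTER_CUBIC))
cv2.imwrite("pics/hover1.png",np.hstack(ims))
```

```text
2.85 [ 0.4881  0.2257  0.149  78.3183] [ 0.284  0.295 -0.233  1.044  0.     0.488] [-0.11  0.17 -0.  ]
3 [[1,-0.0002,0.0001,0.0377,0,0,0.0],[1,-0.0001,0.0,0.0377,0,0,0.0],[1,-0.0002,0.0001,0.0376,0,0,0.0]]
```

View pics/hover1.png

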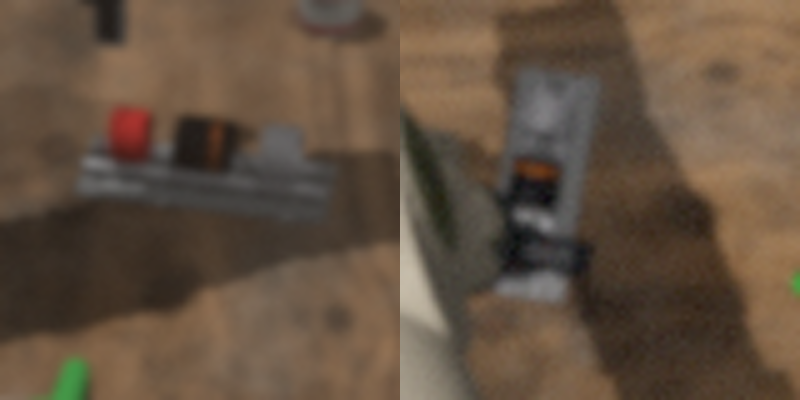

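The gripper stands over the red spacer: in the top view its jaws are at about (545,250), and in the side view the finger is in line with the red part at (130,135). Going down to grip.

carry_out --pt "1 0 0 0.04 0 0 0" --pt "1 0 0 0.04 0 0 0" --pt "1 0 0 0.025 0 0 0" --pt "1 0 0 0.01 0 0 0" --pt "0 0 0 0 0 0 0" --pt "-1 0 0 0 0 0 0" --pt "-1 0 0 0 0 0 0" --pt "-1 0 0 0 0 0 0" --pt "-1 0 0 0 0 0 0" --grip_force 40

```text
clock: 4.08
tcp_pos: [0.4915, 0.2259, 0.0377]
orientation: [0.0, 0.776, 0.63, 0.004]
wrist_force: [1.2, 5.9, 3.3]
finger_gap: 0.0389
```

Run:
```python
from workcell import env
from plan import *
import cv2
c=now(env);s=env.get_state();print(s["clock"],np.round(c,4),np.round(s["joint_pos"],3),np.round(s["qvel"],3),np.round(s["wrist_force"],2),np.round(s["ft_torque"],3),s["finger_gap"])
ims=[]
for n,b in(("side",(220,120)),("top",(165,150))):
    k=env.read_camera(n);np.savez(f"pics/{n}2.npz",**k);ims.append(cv2.resize(k["color"][b[1]:b[1]+80,b[0]:b[0]+80,::-1],(400,400),interpolation=cv2.INTER_CUBIC))
cv2.imwrite("pics/grip1.png",np.hstack(ims))
c=now(env);s=env.get_state();print(s["clock"],np.round(c,4),np.round(s["wrist_force"],2))
```

```text
4.075 [4.91500e-01 2.25900e-01 3.77000e-02 7.81519e+01] [ 0.281  0.403 -0.383  0.777  0.003  0.488] [ 0.002 -0.002 -0.002  0.    -0.002  0.001] [1.15 5.86 3.31] [ 1.102 -0.273 -0.06 ] 0.038922890988224754
4.175 [4.9150e-01 2.2590e-01 3.7600e-02 7.8154e+01] [1.37 5.08 3.96]
```

View pics/grip1.png

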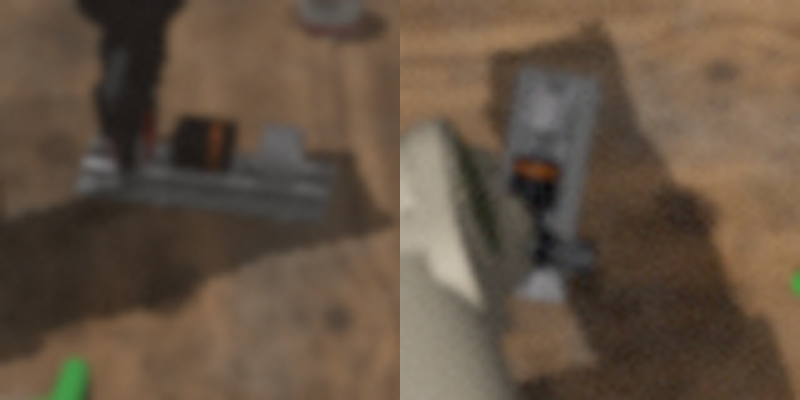

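carry_out --pt "-1 0 0 -0.01 0 0 0" --pt "-1 0 0 -0.02 0 0 0" --pt "-1 0 0 -0.03 0 0 0" --pt "-1 0 0 -0.03 0 0 0" --pt "-1 0 0 -0.02 0 0 0" --pt "-1 0 0 0 0 0 0" --pt "-1 0 0 0 0 0 0"

```text
clock: 5.05
tcp_pos: [0.4885, 0.2235, 0.1449]
orientation: [-0.0, 0.777, 0.63, -0.0]
wrist_force: [-0.2, -0.3, -1.3]
finger_gap: 0.0389
```

Run:
```python
from workcell import env
from plan import *
c=now(env);s=env.get_state();print(s["clock"],np.round(c,4),np.round(s["orientation"],4),np.round(s["wrist_force"],2),np.round(s["ft_torque"],3),s["finger_gap"])
```

```text
5.05 [ 0.4885  0.2235  0.1449 78.0883] [-0.000e+00  7.767e-01  6.299e-01 -4.000e-04] [-0.25 -0.29 -1.3 ] [-0.033 -0.038  0.054] 0.03890432909182229
```

Run:
```python
from h import *
from plan import plan
S=dict(np.load("pics/side0.npz"))
x0,y0,x1,y1=232,215,275,255;s=8
A=mn(S,x0,y0,x1,y1);mid=[]
for u in np.arange(237,264,1):
    col=A[:,int((u-x0+.5)*s)]; lo,hi=int((231-y0)*s),int((245-y0)*s); j=lo+col[lo:hi].argmax(); th=(col[j]+np.median(col))/2
    L=j
    while col[L]>th and L>0:L-=1
    R=j
    while col[R]>th and R<len(col)-1:R+=1
    mid.append([u,((L+R)/2+.5)/s-.5+y0,(R-L)/s,col[j]])
mid=np.array(mid);print(np.round(mid,1).tolist())
P=ray(S,mid[:,:2],.09);g=(mid[:,0]>=240)&(mid[:,0]<=261)
a=np.polyfit(P[g,0],P[g,1],1);print(a,np.degrees(np.arctan(a[0])),"y(.51)",np.polyval(a,.51),"res",np.round(1e3*(P[g,1]-np.polyval(a,P[g,0])),1)[::3])
for u in np.arange(232,242,.5):
    v=np.polyval(np.polyfit(mid[g,0],mid[g,1],1),u); print(u,int(A[int((v-y0+.5)*s),int((u-x0+.5)*s)]),end="; ")
print([np.round(ray(S,[u,np.polyval(np.polyfit(mid[g,0],mid[g,1],1),u)],.09),4).tolist() for u in(235,236,237)])
# red spacer in rack seen by side at start, as bias check
im=cv2.resize(S["color"][135:160,235:260],None,fx=8,fy=8,interpolation=cv2.INTER_CUBIC).astype(int)
k=max(cv2.findContours((im[...,0]-im[...,1]>60).astype(np.uint8),0,cv2.CHAIN_APPROX_NONE)[0],key=cv2.contourArea)[:,0]
print("red side rect",cv2.boundingRect(k.astype(np.int32)), np.round(proj(S,[[.4882,.2255,.034]]),2), "centre",np.round((k.min(0)+k.max(0))/2/8-.44+[235,135],2))
plan((.4885,.2235,.1449,78.1),[(.43,-.05,.17,90),(.44,-.239,.13,102.8)],-1,step=.045)
```

```text
[[237.0, 236.4, 4.9, 123.0], [238.0, 236.4, 5.6, 148.0], [239.0, 236.2, 6.4, 159.0], [240.0, 236.1, 6.6, 167.0], [241.0, 235.9, 6.8, 174.0], [242.0, 235.7, 6.8, 176.0], [243.0, 235.6, 6.6, 177.0], [244.0, 235.5, 6.6, 175.0], [245.0, 235.3, 6.5, 176.0], [246.0, 235.1, 6.5, 177.0], [247.0, 234.9, 6.6, 177.0], [248.0, 234.7, 6.8, 176.0], [249.0, 234.5, 6.9, 175.0], [250.0, 234.4, 6.6, 176.0], [251.0, 234.1, 6.6, 176.0], [252.0, 233.9, 6.5, 177.0], [253.0, 233.8, 6.9, 176.0], [254.0, 233.6, 6.9, 176.0], [255.0, 233.6, 7.0, 176.0], [256.0, 233.4, 6.9, 176.0], [257.0, 233.2, 7.0, 176.0], [258.0, 232.9, 7.0, 177.0], [259.0, 232.8, 7.1, 176.0], [260.0, 232.6, 7.0, 175.0], [261.0, 232.4, 7.0, 176.0], [262.0, 232.2, 7.1, 176.0], [263.0, 231.9, 7.0, 177.0]]
[ 0.22137341 -0.33088228] 12.482454741593084 y(.51) -0.21798183641774926 res [-0.  -0.1  0.   0.1  0.2 -0.3  0.  -0.1]
232.0 42; 232.5 42; 233.0 42; 233.5 43; 234.0 47; 234.5 50; 235.0 58; 235.5 68; 236.0 85; 236.5 102; 237.0 121; 237.5 135; 238.0 147; 238.5 152; 239.0 156; 239.5 160; 240.0 164; 240.5 168; 241.0 172; 241.5 175; [[[0.4716, -0.2265, 0.09]], [[0.4741, -0.2259, 0.09]], [[0.4766, -0.2254, 0.09]]]
red side rect (53, 50, 66, 71) [[246.04 147.01]] centre [245.25 145.18]
12 [[-1,-0.04,-0.0001,-0.0036,0,0,-0.03],[-1,-0.0399,-0.0013,-0.0036,0,0,-0.03],[-1,-0.0399,-0.0025,-0.0036,0,0,-0.03],[-1,-0.0398,-0.0037,-0.0036,0,0,-0.029],[-1,-0.0396,-0.0049,-0.0036,0,0,-0.03],[-1,-0.0395,-0.0061,-0.0036,0,0,-0.029],[-1,-0.0393,-0.0072,-0.0035,0,0,-0.03],[-1,-0.0378,0.002,0.008,0,0,-0.045],[-1,-0.0379,0.0003,0.008,0,0,-0.045],[-1,-0.0378,-0.0014,0.008,0,0,-0.044],[-1,-0.0377,-0.0031,0.008,0,0,-0.045],[-1,-0.0376,-0.0048,0.008,0,0,-0.044]]
```

carry_out --pt "-1 -0.02 0 -0.0036 0 0 -0.03" --pt "-1 -0.04 -0.001 -0.0036 0 0 -0.03" --pt "-1 -0.04 -0.0025 -0.0036 0 0 -0.03" --pt "-1 -0.04 -0.0037 -0.0036 0 0 -0.03" --pt "-1 -0.04 -0.005 -0.0036 0 0 -0.03" --pt "-1 -0.04 -0.006 -0.0036 0 0 -0.03" --pt "-1 -0.04 -0.007 -0.0036 0 0 -0.03" --pt "-1 -0.038 0.002 0.005 0 0 -0.045" --pt "-1 -0.038 0 0.005 0 0 -0.045" --pt "-1 -0.038 -0.0014 0.005 0 0 -0.044" --pt "-1 -0.038 -0.003 0.005 0 0 -0.045" --pt "-1 -0.038 -0.005 0.005 0 0 -0.04" --pt "-1 -0.02 0 0 0 0 0" --pt "-1 0 0 0 0 0 0" --pt "-1 0 0 0 0 0 0"

```text
clock: 6.92
tcp_pos: [0.4492, -0.241, 0.1451]
orientation: [-0.001, 0.625, 0.781, 0.0]
wrist_force: [0.1, 0.0, -0.6]
finger_gap: 0.0389
```

Run:
```python
from workcell import env
from plan import *
c=now(env);s=env.get_state();print(s["clock"],np.round(c,4),np.round(s["joint_pos"],3),np.round(s["wrist_force"],2),np.round(s["ft_torque"],3))
plan(c,[(.4521,-.2366,.0937,102.5)],-1,step=.03)
```

```text
6.925 [  0.4492  -0.241    0.1451 102.6918] [-0.65   0.248 -0.309  1.016  0.    -0.872] [ 0.07  0.   -0.62] [ 0.027 -0.003  0.031]
2 [[-1,0.0018,0.0019,0.0257,0,0,0.002],[-1,0.0019,0.0019,0.0257,0,0,0.001]]
```

carry_out --pt "-1 0.0018 0.002 0.02 0 0 0.003" --pt "-1 0.0018 0.002 0.02 0 0 0" --pt "-1 0 0 0.0115 0 0 0" --pt "-1 0 0 0 0 0 0" --pt "-1 0 0 0 0 0 0"

```text
clock: 7.55
tcp_pos: [0.4531, -0.2377, 0.0947]
orientation: [0.001, 0.626, 0.78, -0.0]
wrist_force: [0.8, 0.6, -0.4]
finger_gap: 0.0392
```

Run:
```python
from workcell import env
from plan import *
import cv2
c=now(env);s=env.get_state();print(s["clock"],np.round(c,4),np.round(s["wrist_force"],2),np.round(s["ft_torque"],3))
ims=[]
for n,b in(("side",(215,200)),("top",(275,150))):
    k=env.read_camera(n);np.savez(f"pics/{n}3.npz",**k);ims.append(cv2.resize(k["color"][b[1]:b[1]+57,b[0]:b[0]+57,::-1],(400,400),interpolation=cv2.INTER_CUBIC))
cv2.imwrite("pics/pre1.png",np.hstack(ims))
```

```text
7.55 [ 4.531000e-01 -2.377000e-01  9.470000e-02  1.025212e+02] [ 0.76  0.57 -0.39] [ 0.033 -0.061  0.011]
```

View pics/pre1.png

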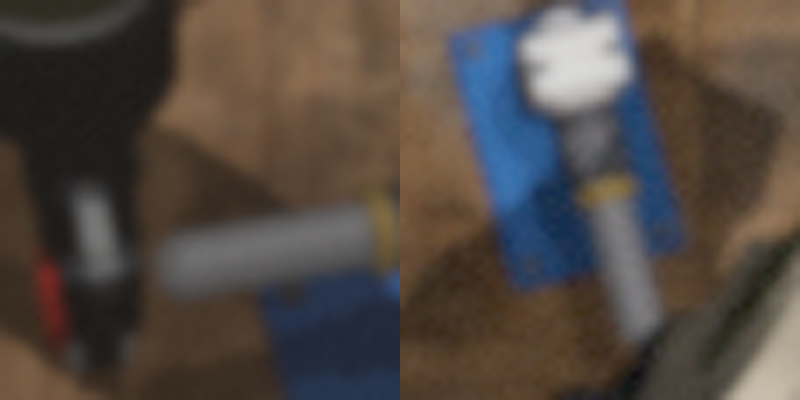

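The side view shows the finger beside the tip, with red visible behind it at (50,300) and the spindle tip at (165,272). The two roughly line up. I'll compare the red edges with the spindle line numerically.

Run:
```python
from h import *
S=dict(np.load("pics/side3.npz"));s=8
x0,y0,x1,y1=215,225,285,256
C=cv2.resize(S["color"][y0:y1,x0:x1],None,fx=s,fy=s,interpolation=cv2.INTER_CUBIC).astype(int)
def edges(A,u,lo,hi):
    col=A[:,int((u-x0+.5)*s)]; a,b=int((lo-y0)*s),int((hi-y0)*s);j=a+col[a:b].argmax();th=(col[j]+np.percentile(col,20))/2;L=R=j
    while L>0 and col[L]>th:L-=1
    while R<len(col)-1 and col[R]>th:R+=1
    return (L+.5)/s-.5+y0,(R+.5)/s-.5+y0
E=np.array([[u,*edges(C.min(2),u,230,245)] for u in range(242,266)])
tp,bt=np.polyfit(E[:,0],E[:,1],1),np.polyfit(E[:,0],E[:,2],1)
D=C[...,0]-C[...,1]
for u in np.arange(220,226,1.):
    e=edges(D,u,238,252);X=S["K"][0,0]
    print(u,D[:,int((u-x0+.5)*s)].max(),np.round(e,2),"centre",np.round(sum(e)/2,2),"spindle top,bot,mid",np.round([np.polyval(tp,u),np.polyval(bt,u),(np.polyval(tp,u)+np.polyval(bt,u))/2],2))
# expected half-heights
c0=np.array([.4485,-.2374,.09]);p=proj(S,[c0,c0+[0,0,.01],c0+[0,.01,0]]);print(np.round(p,2))
```

```text
220.0 54 [236.19 243.81] centre 240.0 spindle top,bot,mid [237.13 245.26 241.2 ]
221.0 75 [236.81 245.69] centre 241.25 spindle top,bot,mid [236.94 245.08 241.01]
222.0 69 [237.06 247.69] centre 242.38 spindle top,bot,mid [236.74 244.9  240.82]
223.0 52 [237.94 248.94] centre 243.44 spindle top,bot,mid [236.54 244.71 240.63]
224.0 31 [241.81 249.06] centre 245.44 spindle top,bot,mid [236.34 244.53 240.44]
225.0 24 [243.06 248.94] centre 246.0 spindle top,bot,mid [236.14 244.35 240.25]
[[225.65 240.43]
 [225.39 237.91]
 [225.9  237.32]]
```

Run:
```python
from h import *
S=dict(np.load("pics/side3.npz"))
u=np.array([.9763,.2164,0]);n=np.array([-.2164,.9763,0]);t=np.linspace(0,2*np.pi,73)
tcp=np.array([.4531,-.2377,.0947])
c=tcp+[0,0,-.0037]-.003*u
for off in(-.013,.0):
    p=proj(S,c+off*u+.02*(np.cos(t)[:,None]*n+np.sin(t)[:,None]*[0,0,1]))
    print("left",p[p[:,0].argmin()],"top",p[p[:,1].argmin()],"bot",p[p[:,1].argmax()])
tip=np.array([.4785,-.2308,.09]);print("pred axis pts",proj(S,[tip+.02*u,tip+.06*u]))
C=cv2.resize(S["color"][225:256,215:230],(480,992),interpolation=cv2.INTER_CUBIC).astype(int)
D=S["color"].astype(int);D=D[...,0]-D[...,1];print(D[232:254,216:230])
T=dict(np.load("pics/top3.npz"))
```

```text
left [219.84728632 233.5977338 ] top [219.87599227 233.46863993] bot [222.41841098 249.34352925]
left [224.93165957 232.86603258] top [224.98714851 232.58000922] bot [227.54917357 248.41694047]
pred axis pts [[245.40354092 236.95082399]
 [260.7540769  234.23130855]]
[[17 17 15 12  9  5  3  4  3  1  1  0  0  0]
 [17 17 16 14 11  6  4  4  1  2  1  1  0  0]
 [16 16 17 18 16 10  4  3  3  2  2  0  1  0]
 [16 17 18 23 23 17  7  3  4  2  0  0  0  1]
 [16 17 18 24 28 27 15  6  3  1  1  0  2  0]
 [14 14 17 25 38 44 34 16  4  2  2  0  1  1]
 [13 13 16 27 47 64 55 30  7  2  1  0  1  0]
 [13 12 15 26 52 73 68 38 11  2  1  1  1  2]
 [13 13 14 24 49 72 69 43 14  2  1  2  1  2]
 [13 12 13 22 43 66 65 44 15  4  3  3  1  2]
 [13 12 14 21 39 60 62 43 19  6  3  3  4  2]
 [13 13 13 18 35 54 61 47 25  8  4  3  3  3]
 [12 13 12 17 28 48 59 52 32 11  5  3  2  3]
 [13 13 12 14 25 43 55 52 32 14  5  4  3  3]
 [14 13 13 14 20 36 49 46 29 13  5  4  5  2]
 [17 15 14 14 17 29 41 40 27 12  5  2  4  5]
 [22 19 18 15 16 23 33 34 24 11  4  4  3  3]
 [26 25 21 19 16 19 24 26 17  7  3  4  4  4]
 [28 27 27 24 20 17 18 18 12  4  3  3  3  3]
 [28 28 28 27 24 19 16 14 10  6  3  3  6  6]
 [28 28 28 29 26 23 21 17 13  9  5  5  7  9]
 [28 29 29 29 28 26 24 23 18 15 11 10 11 11]]
```

The differential check agrees: the red part and the spindle axis both sit about 0.6 px above their predicted positions. Starting the insertion slowly.

carry_out --pt "-1 0 0.005 0 0 0 0" --pt "-1 0 0.005 0 0 0 0" --pt "-1 0 0.004 0 0 0 0" --pt "-1 0 0.003 0 0 0 0" --pt "-1 0 0.003 0 0 0 0" --pt "-1 0 0.002 0 0 0 0" --pt "-1 0 0 0 0 0 0"

```text
clock: 8.52
tcp_pos: [0.4741, -0.2327, 0.0938]
orientation: [-0.0, 0.626, 0.78, 0.0]
wrist_force: [0.3, 0.0, -0.1]
finger_gap: 0.039
```

```bash
cat > st.py <<'E'
from workcell import env
from plan import *
import sys
s=env.get_state();c=now(env,s);yaw=np.radians(12.5);u=np.array([np.cos(yaw),np.sin(yaw),0]);n=np.array([-np.sin(yaw),np.cos(yaw),0])
p=np.array(s["tcp_pos"])-[.4785,-.2308,.09]; w=np.array(s["wrist_force"]);m=np.array(s["ft_torque"])
print("t",s["clock"],"pos axis/lat/z mm",np.round(1000*np.array([p@u,p@n,p[2]]),2),"psi",round(c[3],2),"F ax/lat/z",np.round([w@u,w@n,w[2]],2),"M",np.round([m@u,m@n,m[2]],3),"gap",round(s["finger_gap"],4),"q",np.round(s["orientation"],4),"xy",np.round(c[:3],4))
E
python3 st.py
```

```text
t 8.525 pos axis/lat/z mm [-4.71 -0.92  3.85] psi 102.51 F ax/lat/z [ 0.28 -0.05 -0.09] M [ 0.141 -0.049 -0.011] gap 0.039 q [-3.000e-04  6.259e-01  7.799e-01  0.000e+00] xy [ 0.4741 -0.2327  0.0938]
```

carry_out --pt "-1 0 0.003 0 0 0 0" --pt "-1 0 0.003 0 0 0 0" --pt "-1 0 0.003 0 0 0 0" --pt "-1 0 0.003 0 0 0 0" --pt "-1 0 0 0 0 0 0"

```text
clock: 9.15
tcp_pos: [0.4855, -0.229, 0.0934]
orientation: [-0.001, 0.626, 0.78, 0.001]
wrist_force: [-2.4, 3.8, -0.7]
finger_gap: 0.0391
```

```bash
python3 st.py
```

```text
t 9.15 pos axis/lat/z mm [7.21 0.23 3.41] psi 102.55 F ax/lat/z [-1.54  4.28 -0.67] M [0.955 0.285 0.076] gap 0.0391 q [-1.300e-03  6.256e-01  7.801e-01  6.000e-04] xy [ 0.4855 -0.229   0.0934]
```

carry_out --pt "-1 0.001 0 0 0 0 0" --pt "-1 0.001 0 0 0 0 0" --pt "-1 0 0.004 0 0 0 0" --pt "-1 0 0.004 0 0 0 0" --pt "-1 0 0 0 0 0 0"

```text
clock: 9.78
tcp_pos: [0.4941, -0.2267, 0.0941]
orientation: [0.0, 0.626, 0.78, 0.0]
wrist_force: [0.1, 1.4, -2.6]
finger_gap: 0.039
```

```bash
python3 st.py
```

```text
t 9.775 pos axis/lat/z mm [16.1   0.62  4.1 ] psi 102.52 F ax/lat/z [ 0.41  1.35 -2.59] M [ 0.327 -0.162 -0.026] gap 0.039 q [5.000e-04 6.258e-01 7.800e-01 3.000e-04] xy [ 0.4941 -0.2267  0.0941]
```

carry_out --pt "-1 0.0006 0.002 0.0007 0 0 0" --pt "-1 0 0.005 0 0 0 0" --pt "-1 0 0.005 0 0 0 0" --pt "-1 0 0.005 0 0 0 0" --pt "-1 0 0.005 0 0 0 0" --pt "-1 0 0.005 0 0 0 0" --pt "-1 0 0.003 0 0 0 0" --pt "-1 0 0 0 0 0 0"

```text
clock: 10.78
tcp_pos: [0.5226, -0.2195, 0.0932]
orientation: [0.0, 0.626, 0.78, -0.0]
wrist_force: [-1.0, -0.5, -0.3]
finger_gap: 0.0392
```

```bash
python3 st.py
```

```text
t 10.775 pos axis/lat/z mm [45.52  1.47  3.24] psi 102.52 F ax/lat/z [-1.11 -0.3  -0.27] M [0.031 0.001 0.038] gap 0.0392 q [ 0.      0.6258  0.78   -0.    ] xy [ 0.5226 -0.2195  0.0932]
```

carry_out --pt "-1 0 0.005 0 0 0 0" --pt "-1 0 0.005 0 0 0 0" --pt "-1 0 0.004 0 0 0 0" --pt "-1 0 0.002 0 0 0 0" --pt "-1 0 0.002 0 0 0 0" --pt "-1 0 0.002 0 0 0 0"

```text
clock: 11.52
tcp_pos: [0.542, -0.2152, 0.0933]
orientation: [-0.0, 0.626, 0.78, -0.0]
wrist_force: [0.4, -0.7, -0.3]
finger_gap: 0.0393
```

```bash
python3 st.py
```

```text
t 11.525 pos axis/lat/z mm [65.36  1.46  3.27] psi 102.5 F ax/lat/z [ 0.29 -0.76 -0.35] M [-0.     0.013 -0.056] gap 0.0393 q [-0.      0.6259  0.7799 -0.    ] xy [ 0.542  -0.2152  0.0933]
```

carry_out --pt "-1 0 0.0015 0 0 0 0" --pt "-1 0 0.0015 0 0 0 0" --pt "-1 0 0.0015 0 0 0 0" --pt "-1 0 0.0015 0 0 0 0"

```text
clock: 12.02
tcp_pos: [0.5447, -0.2145, 0.0929]
orientation: [-0.002, 0.626, 0.78, -0.003]
wrist_force: [-11.5, -4.8, 3.8]
finger_gap: 0.0393
```

```bash
python3 st.py
```

```text
t 12.025 pos axis/lat/z mm [68.19  1.61  2.92] psi 102.44 F ax/lat/z [-12.23  -2.2    3.82] M [-0.272  2.223  0.115] gap 0.0393 q [-0.0021  0.6263  0.7796 -0.0026] xy [ 0.5447 -0.2145  0.0929]
```

carry_out --pt "-1 0 0 0 0 0 0" --pt "-1 0 0 0 0 0 0" --pt "-1 0 0 0 0 0 0" --pt "-1 0 0 0 0 0 0" --pt "-1 0 0 0 0 0 0"

```text
clock: 12.65
tcp_pos: [0.5446, -0.2145, 0.0928]
orientation: [-0.002, 0.626, 0.779, -0.002]
wrist_force: [-9.8, -2.9, 3.3]
finger_gap: 0.0393
```

```bash
python3 st.py
```

```text
t 12.65 pos axis/lat/z mm [68.09  1.63  2.77] psi 102.43 F ax/lat/z [-10.14  -0.68   3.33] M [-0.22  1.94  0.12] gap 0.0393 q [-0.0022  0.6264  0.7795 -0.0024] xy [ 0.5446 -0.2145  0.0928]
```

carry_out --pt "-1 0 -0.0015 0 0 0 0" --pt "-1 0 -0.0012 0 0 0 0" --pt "-1 0 0 0 0 0 0" --pt "0.1 0 0 0 0 0 0" --pt "0.4 0 0 0 0 0 0" --pt "0.6 0 0 0 0 0 0" --pt "0.6 0 0 0 0 0 0"

```text
clock: 13.52
tcp_pos: [0.5456, -0.2145, 0.0935]
orientation: [0.0, 0.626, 0.78, 0.0]
wrist_force: [0.7, -0.5, 0.1]
finger_gap: 0.0682
```

```bash
python3 st.py
python3 - <<'E'
from workcell import env
from plan import *
c=now(env)
plan((*c[:2],.194,c[3]),[(.48,-.03,.2,95),(.5937,.2049,.15,78.3)],0.9,step=.05)
E
```

```text
t 13.525 pos axis/lat/z mm [68.99  1.36  3.53] psi 102.51 F ax/lat/z [ 0.57 -0.67  0.12] M [-0.011  0.059 -0.   ] gap 0.0682 q [4.000e-04 6.258e-01 7.800e-01 1.000e-04] xy [ 0.5456 -0.2145  0.0935]
10 [[0.9,0.0486,-0.006,-0.0015,0,0,0.033],[0.9,0.0484,-0.0076,-0.0015,0,0,0.033],[0.9,0.048,-0.0092,-0.0015,0,0,0.033],[0.9,0.0478,-0.0108,-0.0015,0,0,0.032],[0.9,0.0373,0.0223,0.0083,0,0,0.049],[0.9,0.0384,0.0204,0.0083,0,0,0.049],[0.9,0.0393,0.0185,0.0084,0,0,0.048],[0.9,0.0402,0.0166,0.0083,0,0,0.049],[0.9,0.041,0.0147,0.0084,0,0,0.048],[0.9,0.0416,0.0127,0.0083,0,0,0.049]]
```

carry_out --pt "0.6 0 0 -0.02 0 0 0" --pt "0.8 0 0 -0.04 0 0 0" --pt "0.9 0 0 -0.04 0 0 0" --pt "0.9 0.0486 -0.006 -0.0015 0 0 0.033" --pt "0.9 0.0484 -0.0076 -0.0015 0 0 0.033" --pt "0.9 0.048 -0.0092 -0.0015 0 0 0.033" --pt "0.9 0.0478 -0.0108 -0.0015 0 0 0.032" --pt "0.9 0.0373 0.0223 0.0083 0 0 0.049" --pt "0.9 0.0384 0.0204 0.0083 0 0 0.049" --pt "0.9 0.0393 0.0185 0.0084 0 0 0.048" --pt "0.9 0.0402 0.0166 0.0083 0 0 0.049" --pt "0.9 0.041 0.0147 0.0084 0 0 0.048" --pt "0.9 0.0416 0.0127 0.0083 0 0 0.049" --pt "0.9 0 0 0 0 0 0" --pt "0.9 0 0 0 0 0 0"

```text
clock: 15.4
tcp_pos: [0.593, 0.2047, 0.149]
orientation: [-0.0, 0.775, 0.631, -0.0]
wrist_force: [0.5, -1.1, 1.0]
finger_gap: 0.0811
```

Run:
```python
from workcell import env
from plan import *
from h import *
c=now(env);s=env.get_state();print(s["clock"],np.round(c,4),np.round(s["joint_pos"],3),np.round(s["wrist_force"],2),s["finger_gap"])
plan(c,[(.5937,.2049,.037,78.3)],.9,step=.04)
ims=[]
for n,b in(("side",(215,200)),("top",(275,150)),("side",(220,120)),("top",(165,150))):
    k=env.read_camera(n);np.savez(f"pics/{n}4.npz",**k);ims.append(cv2.resize(k["color"][b[1]:b[1]+57,b[0]:b[0]+76,::-1],(400,300),interpolation=cv2.INTER_CUBIC))
cv2.imwrite("pics/b1.png",np.vstack([np.hstack(ims[:2]),np.hstack(ims[2:])]))
```

```text
15.4 [ 0.593   0.2047  0.149  78.3108] [ 0.205  0.458  0.01   1.123 -0.     0.409] [ 0.51 -1.11  1.01] 0.08105760227236386
3 [[0.9,0.0001,0.0002,0.0373,0,0,0.0],[0.9,0.0001,0.0002,0.0373,0,0,0.0],[0.9,0.0001,0.0002,0.0374,0,0,0.0]]
```

View pics/b1.png

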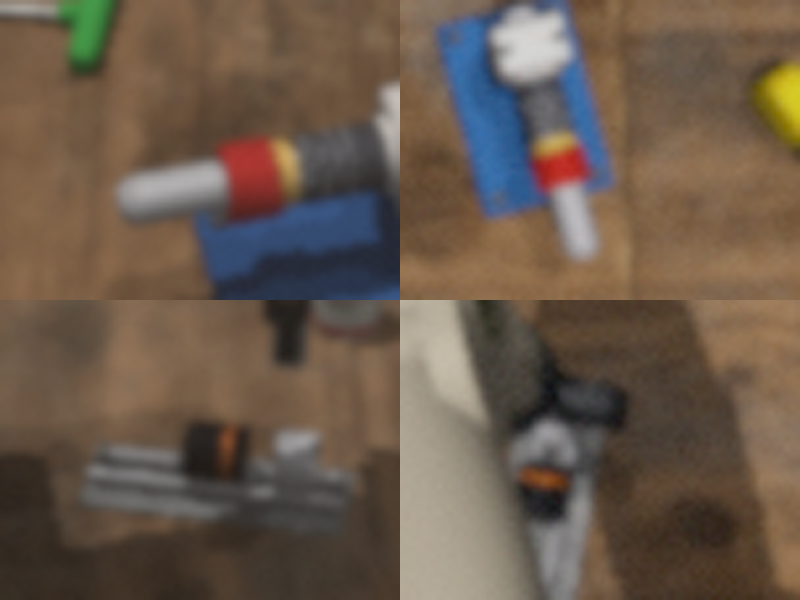

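Top left, the red spacer is seated against the brass ring. At the bottom, the bearing is at about (297,450) with the finger above it. Going down onto the bearing.

carry_out --pt "0.9 0 0.0015 0.035 0 0 0" --pt "0.9 0 0 0.035 0 0 0" --pt "0.9 0 0 0.025 0 0 0" --pt "0.9 0 0 0.0175 0 0 0" --pt "0.2 0 0 0 0 0 0" --pt "-0.1 0 0 0 0 0 0" --pt "-1 0 0 0 0 0 0" --pt "-1 0 0 0 0 0 0" --pt "-1 0 0 0 0 0 0" --grip_force 40

```text
clock: 16.73
tcp_pos: [0.5964, 0.2051, 0.0384]
orientation: [0.001, 0.776, 0.631, 0.002]
wrist_force: [1.9, 1.7, 5.8]
finger_gap: 0.0394
```

```bash
python3 st.py
```

```text
t 16.725 pos axis/lat/z mm [209.41 400.04 -51.56] psi 78.28 F ax/lat/z [2.18 1.24 5.85] M [ 0.279 -0.26  -0.013] gap 0.0394 q [0.0008 0.7756 0.6312 0.0017] xy [0.5964 0.2051 0.0384]
```

carry_out --pt "-1 0 0 -0.01 0 0 0" --pt "-1 0 0 -0.03 0 0 0" --pt "-1 0 0 -0.04 0 0 0" --pt "-1 0 0 -0.03 0 0 0" --pt "-1 0 0 0 0 0 0" --pt "-1 0 0 0 0 0 0"

```text
clock: 17.48
tcp_pos: [0.5941, 0.2042, 0.1459]
orientation: [-0.0, 0.776, 0.631, -0.001]
wrist_force: [-0.2, -0.5, -1.9]
finger_gap: 0.0391
```

```bash
python3 st.py
python3 - <<'E'
from workcell import env
from plan import *
plan(now(env),[(.44,-.04,.15,92),(.4489,-.2358,.13,102.5)],-1,step=.048)
E
```

```text
t 17.475 pos axis/lat/z mm [207.   399.71  55.85] psi 78.26 F ax/lat/z [-0.3  -0.46 -1.87] M [0.012 0.006 0.009] gap 0.0391 q [-3.000e-04  7.757e-01  6.311e-01 -9.000e-04] xy [0.5941 0.2042 0.1459]
12 [[-1,-0.0386,-0.0145,-0.0006,0,0,-0.034],[-1,-0.0381,-0.0158,-0.0006,0,0,-0.034],[-1,-0.0376,-0.017,-0.0006,0,0,-0.034],[-1,-0.037,-0.0183,-0.0006,0,0,-0.034],[-1,-0.0363,-0.0196,-0.0006,0,0,-0.035],[-1,-0.0356,-0.0208,-0.0006,0,0,-0.034],[-1,-0.0349,-0.022,-0.0005,0,0,-0.035],[-1,-0.0392,0.0004,0.004,0,0,-0.037],[-1,-0.0392,-0.001,0.004,0,0,-0.037],[-1,-0.0391,-0.0025,0.004,0,0,-0.036],[-1,-0.039,-0.0039,0.004,0,0,-0.037],[-1,-0.0388,-0.0054,0.004,0,0,-0.036]]
```

carry_out --pt "-1 -0.0386 -0.0145 -0.0006 0 0 -0.034" --pt "-1 -0.0381 -0.0158 -0.0006 0 0 -0.034" --pt "-1 -0.0376 -0.017 -0.0006 0 0 -0.034" --pt "-1 -0.037 -0.0183 -0.0006 0 0 -0.034" --pt "-1 -0.0363 -0.0196 -0.0006 0 0 -0.035" --pt "-1 -0.0356 -0.0208 -0.0006 0 0 -0.034" --pt "-1 -0.0349 -0.022 -0.0005 0 0 -0.035" --pt "-1 -0.0392 0.0004 0.004 0 0 -0.037" --pt "-1 -0.0392 -0.001 0.004 0 0 -0.037" --pt "-1 -0.0391 -0.0025 0.004 0 0 -0.036" --pt "-1 -0.039 -0.0039 0.004 0 0 -0.037" --pt "-1 -0.0388 -0.0054 0.004 0 0 -0.036" --pt "-1 0 0 0.02 0 0 0" --pt "-1 0 0 0.015 0 0 0" --pt "-1 0 0 0 0 0 0" --pt "-1 0 0 0 0 0 0"

```text
clock: 19.48
tcp_pos: [0.4496, -0.2349, 0.0959]
orientation: [-0.0, 0.626, 0.78, -0.0]
wrist_force: [-0.6, 1.0, -0.5]
finger_gap: 0.0393
```

```bash
python3 st.py
```

```text
t 19.475 pos axis/lat/z mm [-29.08   2.28   5.89] psi 102.55 F ax/lat/z [-0.36  1.08 -0.54] M [ 0.04  -0.06  -0.034] gap 0.0393 q [-2.000e-04  6.256e-01  7.802e-01 -1.000e-04] xy [ 0.4496 -0.2349  0.0959]
```

carry_out --pt "-1 -0.0008 0 0.0017 0 0 0" --pt "-1 0 0.005 0 0 0 0" --pt "-1 0 0.005 0 0 0 0" --pt "-1 0 0.004 0 0 0 0" --pt "-1 0 0.004 0 0 0 0" --pt "-1 0 0.004 0 0 0 0" --pt "-1 0 0.004 0 0 0 0" --pt "-1 0 0.004 0 0 0 0" --pt "-1 0 0.004 0 0 0 0" --pt "-1 0 0 0 0 0 0"

```text
clock: 20.72
tcp_pos: [0.4833, -0.2289, 0.0942]
orientation: [0.0, 0.626, 0.78, -0.0]
wrist_force: [0.1, 0.1, -1.2]
finger_gap: 0.0389
```

```bash
python3 st.py
```

```text
t 20.725 pos axis/lat/z mm [5.16 0.85 4.19] psi 102.52 F ax/lat/z [ 0.16  0.11 -1.19] M [ 0.013 -0.001  0.022] gap 0.0389 q [ 1.000e-04  6.258e-01  7.800e-01 -0.000e+00] xy [ 0.4833 -0.2289  0.0942]
```

carry_out --pt "-1 0.0006 0.003 0 0 0 0" --pt "-1 0 0.004 0 0 0 0" --pt "-1 0 0.004 0 0 0 0" --pt "-1 0 0.004 0 0 0 0" --pt "-1 0 0 0 0 0 0"

```text
clock: 21.35
tcp_pos: [0.4979, -0.225, 0.0942]
orientation: [0.0, 0.626, 0.78, -0.0]
wrist_force: [-0.0, 0.6, -1.2]
finger_gap: 0.0388
```

```bash
python3 st.py
```

```text
t 21.35 pos axis/lat/z mm [20.2   1.44  4.17] psi 102.52 F ax/lat/z [ 0.1   0.57 -1.23] M [-0.071 -0.035  0.052] gap 0.0388 q [ 1.000e-04  6.258e-01  7.800e-01 -0.000e+00] xy [ 0.4979 -0.225   0.0942]
```

carry_out --pt "-1 0.0001 0.004 0 0 0 0" --pt "-1 0 0.005 0 0 0 0" --pt "-1 0 0.005 0 0 0 0" --pt "-1 0 0.0025 0 0 0 0" --pt "-1 0 0.0015 0 0 0 0" --pt "-1 0 0.0015 0 0 0 0"

```text
clock: 22.1
tcp_pos: [0.5166, -0.2207, 0.0941]
orientation: [-0.0, 0.626, 0.78, -0.0]
wrist_force: [-0.1, -0.1, -0.4]
finger_gap: 0.0391
```

```bash
python3 st.py
```

```text
t 22.1 pos axis/lat/z mm [39.34  1.63  4.13] psi 102.5 F ax/lat/z [-0.12 -0.09 -0.45] M [-0.051  0.01  -0.046] gap 0.0391 q [-1.000e-04  6.259e-01  7.799e-01 -1.000e-04] xy [ 0.5166 -0.2207  0.0941]
```

carry_out --pt "-1 0 0.0015 0 0 0 0" --pt "-1 0 0.0015 0 0 0 0" --pt "-1 0 0.0015 0 0 0 0"

```text
clock: 22.48
tcp_pos: [0.5185, -0.2201, 0.0939]
orientation: [-0.002, 0.626, 0.78, -0.002]
wrist_force: [-10.7, -3.9, 4.6]
finger_gap: 0.0393
```

```bash
python3 st.py
```

```text
t 22.475 pos axis/lat/z mm [41.4   1.83  3.91] psi 102.45 F ax/lat/z [-11.25  -1.49   4.58] M [-0.231  2.007  0.113] gap 0.0393 q [-0.0017  0.6262  0.7796 -0.0021] xy [ 0.5185 -0.2201  0.0939]
```

carry_out --pt "-1 0 0 0 0 0 0" --pt "-1 0 0 0 0 0 0" --pt "-1 0 0 0 0 0 0" --pt "-1 0 0 0 0 0 0" --pt "-1 0 0 0 0 0 0"

```text
clock: 23.1
tcp_pos: [0.5185, -0.2201, 0.094]
orientation: [-0.002, 0.626, 0.78, -0.002]
wrist_force: [-9.0, -2.8, 3.7]
finger_gap: 0.039
```

```bash
python3 st.py
```

```text
t 23.1 pos axis/lat/z mm [41.4   1.83  3.95] psi 102.45 F ax/lat/z [-9.35 -0.77  3.7 ] M [-0.08   1.595  0.083] gap 0.039 q [-0.0016  0.6263  0.7796 -0.0018] xy [ 0.5185 -0.2201  0.094 ]
```

carry_out --pt "-1 0 -0.0012 0 0 0 0" --pt "-1 0 -0.001 0 0 0 0" --pt "-1 0 0 0 0 0 0" --pt "0.1 0 0 0 0 0 0" --pt "0.4 0 0 0 0 0 0" --pt "0.6 0 0 0 0 0 0" --pt "0.6 0 0 0 0 0 0"

```text
clock: 23.98
tcp_pos: [0.5191, -0.2202, 0.0943]
orientation: [0.0, 0.626, 0.78, 0.0]
wrist_force: [1.0, 0.5, 0.7]
finger_gap: 0.0687
```

```bash
python3 st.py
python3 - <<'E'
from workcell import env
from plan import *
c=now(env)
plan((*c[:2],c[2]+.1,c[3]),[(.45,-.03,.2,92),(.541,.2158,.15,78.3)],0.9,step=.05)
E
```

```text
t 23.975 pos axis/lat/z mm [41.92  1.52  4.32] psi 102.51 F ax/lat/z [1.1  0.3  0.69] M [ 0.042 -0.001  0.01 ] gap 0.0687 q [3.000e-04 6.258e-01 7.800e-01 1.000e-04] xy [ 0.5191 -0.2202  0.0943]
11 [[0.9,0.0401,-0.0053,-0.0011,0,0,0.037],[0.9,0.0399,-0.0067,-0.0012,0,0,0.037],[0.9,0.0396,-0.0082,-0.0011,0,0,0.036],[0.9,0.0393,-0.0096,-0.0012,0,0,0.037],[0.9,0.039,-0.0111,-0.0011,0,0,0.036],[0.9,0.0404,0.0166,0.0083,0,0,0.04],[0.9,0.041,0.015,0.0083,0,0,0.04],[0.9,0.0416,0.0133,0.0083,0,0,0.04],[0.9,0.0421,0.0117,0.0084,0,0,0.04],[0.9,0.0426,0.0099,0.0083,0,0,0.04],[0.9,0.0429,0.0083,0.0084,0,0,0.04]]
```

carry_out --pt "0.6 0 0 -0.02 0 0 0" --pt "0.8 0 0 -0.04 0 0 0" --pt "0.9 0 0 -0.04 0 0 0" --pt "0.9 0.04 -0.0053 -0.001 0 0 0.037" --pt "0.9 0.04 -0.0067 -0.001 0 0 0.037" --pt "0.9 0.0396 -0.0082 -0.001 0 0 0.036" --pt "0.9 0.0393 -0.0096 -0.001 0 0 0.037" --pt "0.9 0.039 -0.011 -0.001 0 0 0.036" --pt "0.9 0.0404 0.0166 0.0083 0 0 0.04" --pt "0.9 0.041 0.015 0.0083 0 0 0.04" --pt "0.9 0.0416 0.0133 0.0083 0 0 0.04" --pt "0.9 0.042 0.0117 0.0084 0 0 0.04" --pt "0.9 0.0426 0.01 0.0083 0 0 0.04" --pt "0.9 0.043 0.0083 0.0084 0 0 0.04" --pt "0.9 0 0 0 0 0 0" --pt "0.9 0 0 0 0 0 0"

```text
clock: 25.98
tcp_pos: [0.5406, 0.2156, 0.1489]
orientation: [-0.0, 0.775, 0.631, -0.001]
wrist_force: [-0.5, 0.3, -0.3]
finger_gap: 0.0814
```

Run:
```python
from workcell import env
from plan import *
from h import *
c=now(env);s=env.get_state();print(s["clock"],np.round(c,4),np.round(s["wrist_force"],2),s["finger_gap"])
plan(c,[(.541,.2158,.037,78.3)],.9,step=.04)
ims=[]
for n,b in(("side",(215,200)),("top",(275,150)),("side",(220,120)),("top",(165,150))):
    k=env.read_camera(n);np.savez(f"pics/{n}5.npz",**k);ims.append(cv2.resize(k["color"][b[1]:b[1]+57,b[0]:b[0]+76,::-1],(400,300),interpolation=cv2.INTER_CUBIC))
cv2.imwrite("pics/b2.png",np.vstack([np.hstack(ims[:2]),np.hstack(ims[2:])]))
```

```text
25.975 [ 0.5406  0.2156  0.1489 78.3095] [-0.53  0.28 -0.34] 0.08143021363349852
3 [[0.9,0.0001,0.0001,0.0373,0,0,0.0],[0.9,0.0001,0.0001,0.0373,0,0,0.0],[0.9,0.0001,0.0002,0.0373,0,0,0.0]]
```

View pics/b2.png

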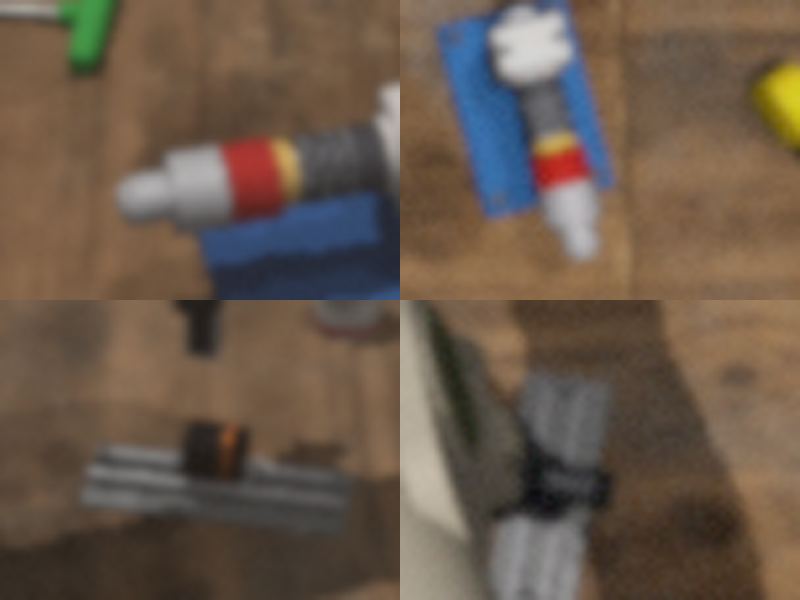

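The bearing is up against the spacer, and the gripper is over the cap at about (215,450), whose orange end points away from the robot. Gripping the cap.

carry_out --pt "0.9 0 0.0005 0.035 0 0 0" --pt "0.9 0 0 0.035 0 0 0" --pt "0.9 0 0 0.025 0 0 0" --pt "0.9 0 0 0.0175 0 0 0" --pt "0.2 0 0 0 0 0 0" --pt "-0.1 0 0 0 0 0 0" --pt "-1 0 0 0 0 0 0" --pt "-1 0 0 0 0 0 0" --pt "-1 0 0 0 0 0 0" --grip_force 40

```text
clock: 27.3
tcp_pos: [0.5428, 0.216, 0.0381]
orientation: [0.001, 0.776, 0.631, 0.001]
wrist_force: [0.2, 0.1, 6.5]
finger_gap: 0.0392
```

```bash
python3 st.py
```

```text
t 27.3 pos axis/lat/z mm [159.46 422.25 -51.86] psi 78.27 F ax/lat/z [0.25 0.   6.49] M [ 0.025 -0.053 -0.006] gap 0.0392 q [0.0008 0.7756 0.6312 0.0013] xy [0.5428 0.216  0.0381]
```

carry_out --pt "-1 0 0 -0.01 0 0 0" --pt "-1 0 0 -0.03 0 0 0" --pt "-1 0 0 -0.04 0 0 0" --pt "-1 0 0 -0.03 0 0 0" --pt "-1 0 0 0 0 0 0" --pt "-1 0 0 0 0 0 0"

```text
clock: 28.05
tcp_pos: [0.5408, 0.2155, 0.1459]
orientation: [-0.0, 0.776, 0.631, -0.001]
wrist_force: [-1.1, 0.1, -0.7]
finger_gap: 0.0394
```

```bash
python3 st.py
python3 - <<'E'
from workcell import env
from plan import *
plan(now(env),[(.43,-.04,.15,92),(.4392,-.2379,.13,102.5)],-1,step=.048)
E
```

```text
t 28.05 pos axis/lat/z mm [157.46 422.21  55.92] psi 78.27 F ax/lat/z [-1.02  0.34 -0.65] M [ 0.024 -0.018  0.005] gap 0.0394 q [-2.000e-04  7.757e-01  6.311e-01 -7.000e-04] xy [0.5408 0.2155 0.1459]
11 [[-1,-0.0454,-0.0094,-0.0007,0,0,-0.04],[-1,-0.045,-0.0112,-0.0007,0,0,-0.04],[-1,-0.0446,-0.013,-0.0007,0,0,-0.04],[-1,-0.044,-0.0148,-0.0007,0,0,-0.04],[-1,-0.0434,-0.0166,-0.0006,0,0,-0.04],[-1,-0.0427,-0.0183,-0.0007,0,0,-0.04],[-1,-0.0396,0.0004,0.004,0,0,-0.037],[-1,-0.0396,-0.001,0.004,0,0,-0.036],[-1,-0.0395,-0.0024,0.004,0,0,-0.037],[-1,-0.0394,-0.0039,0.004,0,0,-0.036],[-1,-0.0393,-0.0053,0.004,0,0,-0.037]]
```

carry_out --pt "-1 -0.0454 -0.0094 -0.0007 0 0 -0.04" --pt "-1 -0.045 -0.0112 -0.0007 0 0 -0.04" --pt "-1 -0.0446 -0.013 -0.0007 0 0 -0.04" --pt "-1 -0.044 -0.0148 -0.0007 0 0 -0.04" --pt "-1 -0.0434 -0.0166 -0.0006 0 0 -0.04" --pt "-1 -0.0427 -0.0183 -0.0007 0 0 -0.04" --pt "-1 -0.0396 0.0004 0.004 0 0 -0.037" --pt "-1 -0.0396 -0.001 0.004 0 0 -0.036" --pt "-1 -0.0395 -0.0024 0.004 0 0 -0.037" --pt "-1 -0.0394 -0.0039 0.004 0 0 -0.036" --pt "-1 -0.0393 -0.0053 0.004 0 0 -0.037" --pt "-1 0 0 0.02 0 0 0" --pt "-1 0 0 0.0155 0 0 0" --pt "-1 0 0 0 0 0 0" --pt "-1 0 0 0 0 0 0"

```text
clock: 29.92
tcp_pos: [0.4399, -0.2371, 0.0953]
orientation: [-0.0, 0.626, 0.78, -0.0]
wrist_force: [1.0, 0.6, -0.1]
finger_gap: 0.0391
```

```bash
python3 st.py
```

```text
t 29.925 pos axis/lat/z mm [-39.02   2.17   5.28] psi 102.56 F ax/lat/z [ 1.1   0.38 -0.07] M [-0.02  -0.027 -0.042] gap 0.0391 q [-2.000e-04  6.255e-01  7.802e-01 -0.000e+00] xy [ 0.4399 -0.2371  0.0953]
```

carry_out --pt "-1 -0.0003 0 0.0012 0 0 0" --pt "-1 0 0.005 0 0 0 0" --pt "-1 0 0.005 0 0 0 0" --pt "-1 0 0.005 0 0 0 0" --pt "-1 0 0.004 0 0 0 0" --pt "-1 0 0.004 0 0 0 0" --pt "-1 0 0.004 0 0 0 0" --pt "-1 0 0.004 0 0 0 0" --pt "-1 0 0.004 0 0 0 0" --pt "-1 0 0 0 0 0 0"

```text
clock: 31.18
tcp_pos: [0.4745, -0.2304, 0.0941]
orientation: [0.0, 0.626, 0.78, -0.0]
wrist_force: [0.2, 0.2, -0.8]
finger_gap: 0.039
```

```bash
python3 st.py
```

```text
t 31.175 pos axis/lat/z mm [-3.83  1.25  4.09] psi 102.52 F ax/lat/z [ 0.28  0.16 -0.82] M [ 0.057 -0.015 -0.033] gap 0.039 q [ 1.000e-04  6.258e-01  7.800e-01 -0.000e+00] xy [ 0.4745 -0.2304  0.0941]
```

carry_out --pt "-1 0.0003 0.003 0 0 0 0" --pt "-1 0 0.003 0 0 0 0" --pt "-1 0 0.0025 0 0 0 0" --pt "-1 0 0.0015 0 0 0 0"

```text
clock: 31.68
tcp_pos: [0.4841, -0.228, 0.0941]
orientation: [0.0, 0.626, 0.78, -0.0]
wrist_force: [-0.2, -0.0, -0.3]
finger_gap: 0.0393
```

```bash
python3 st.py
```

```text
t 31.675 pos axis/lat/z mm [6.06 1.55 4.1 ] psi 102.5 F ax/lat/z [-0.19  0.01 -0.33] M [-0.     0.049 -0.058] gap 0.0393 q [ 1.000e-04  6.259e-01  7.799e-01 -0.000e+00] xy [ 0.4841 -0.228   0.0941]
```

carry_out --pt "-1 0 0.0015 0 0 0 0" --pt "-1 0 0.0015 0 0 0 0"

```text
clock: 31.92
tcp_pos: [0.4862, -0.2274, 0.094]
orientation: [-0.0, 0.626, 0.78, -0.001]
wrist_force: [-4.4, -2.4, 1.8]
finger_gap: 0.0389
```

```bash
python3 st.py
```

```text
t 31.925 pos axis/lat/z mm [8.24 1.67 3.97] psi 102.49 F ax/lat/z [-4.83 -1.4   1.82] M [-0.157  0.91  -0.045] gap 0.0389 q [-5.000e-04  6.260e-01  7.798e-01 -7.000e-04] xy [ 0.4862 -0.2274  0.094 ]
```

carry_out --pt "-1 0 0.001 0 0 0 0" --pt "-1 0 0.0007 0 0 0 0" --pt "-1 0 0 0 0 0 0" --pt "-1 0 0 0 0 0 0" --pt "-1 0 0 0 0 0 0" --pt "-1 0 0 0 0 0 0" --pt "-1 0 0 0 0 0 0"

```text
clock: 32.8
tcp_pos: [0.4863, -0.2273, 0.0939]
orientation: [-0.001, 0.626, 0.78, -0.002]
wrist_force: [-7.1, -2.5, 2.9]
finger_gap: 0.0389
```

```bash
python3 st.py
```

```text
t 32.8 pos axis/lat/z mm [8.41 1.74 3.94] psi 102.44 F ax/lat/z [-7.46 -0.94  2.91] M [-0.179  1.434  0.058] gap 0.0389 q [-0.0013  0.6263  0.7796 -0.0017] xy [ 0.4863 -0.2273  0.0939]
```

carry_out --pt "-1 0 0.0008 0 0 0 0" --pt "-1 0 0 0 0 0 0" --pt "-1 0 0 0 0 0 0" --pt "-1 0 0 0 0 0 0" --pt "-1 0 0 0 0 0 0" --pt "-1 0 0 0 0 0 0"

```text
clock: 33.55
tcp_pos: [0.4865, -0.2272, 0.0939]
orientation: [-0.002, 0.626, 0.779, -0.002]
wrist_force: [-10.3, -3.4, 4.1]
finger_gap: 0.0391
```

```bash
python3 st.py
```

```text
t 33.55 pos axis/lat/z mm [8.56 1.74 3.93] psi 102.42 F ax/lat/z [-10.84  -1.08   4.07] M [-0.21   1.843 -0.058] gap 0.0391 q [-0.0017  0.6265  0.7794 -0.0023] xy [ 0.4865 -0.2272  0.0939]
```

carry_out --pt "-1 0 -0.0012 0 0 0 0" --pt "-1 0 -0.001 0 0 0 0" --pt "-1 0 0 0 0 0 0" --pt "0.1 0 0 0 0 0 0" --pt "0.4 0 0 0 0 0 0" --pt "0.6 0 0 0 0 0 0" --pt "0.6 0 0 0 0 0 0" --pt "0.6 0 0 -0.02 0 0 0" --pt "0.8 0 0 -0.04 0 0 0" --pt "0.9 0 0 -0.04 0 0 0" --pt "0.9 0.045 0 -0.02 0 0 0" --pt "0.9 0.045 0 -0.01 0 0 0" --pt "0.9 0.045 0 0 0 0 0" --pt "0.9 0.045 0 0 0 0 0" --pt "0.9 0.045 0 0 0 0 0" --pt "0.9 0 0 0 0 0 0" --pt "0.9 0 0 0 0 0 0"

```text
clock: 35.67
tcp_pos: [0.4388, -0.0077, 0.2243]
orientation: [0.001, 0.626, 0.78, 0.0]
wrist_force: [0.8, 0.0, -0.4]
finger_gap: 0.0813
```

```bash
python3 st.py
python3 - <<'E'
from workcell import env
from h import *
ims=[];K={}
for n,b in(("side",(215,200)),("top",(275,150))):
    k=K[n]=env.read_camera(n);ims.append(cv2.resize(k["color"][b[1]:b[1]+57,b[0]:b[0]+57,::-1],(400,400),interpolation=cv2.INTER_CUBIC))
cv2.imwrite("pics/final.png",np.hstack(ims))
for n in K: # bystander check: change against the first picture
    k0=dict(np.load(f"pics/{n}0.npz"))
    for nm,f,b in {"side":(("tape",lambda h,s,v:(h>22)&(h<35)&(s>150),(262,290,300,330)),("hex",lambda h,s,v:(h>45)&(h<80)&(s>100),(222,185,245,220))),"top":(("jar",lambda h,s,v:v<60,(125,150,150,172)),("tape",lambda h,s,v:(h>22)&(h<35)&(s>150),(335,150,365,185)))}[n]:
        print(n,nm,np.round(mask(k0,*b,f).mean(0)-mask(K[n],*b,f).mean(0),2),"px")
E
```

```text
t 35.675 pos axis/lat/z mm [  9.5  226.42 134.3 ] psi 102.54 F ax/lat/z [ 0.77 -0.17 -0.39] M [-0.002 -0.001 -0.028] gap 0.0813 q [5.000e-04 6.256e-01 7.801e-01 1.000e-04] xy [ 0.4388 -0.0077  0.2243]
side tape [ 0.26 -0.34] px
side hex [ 0.08 -0.12] px
top jar [ 0.06 -0.01] px
top tape [-0.07  0.14] px
```

View pics/final.png

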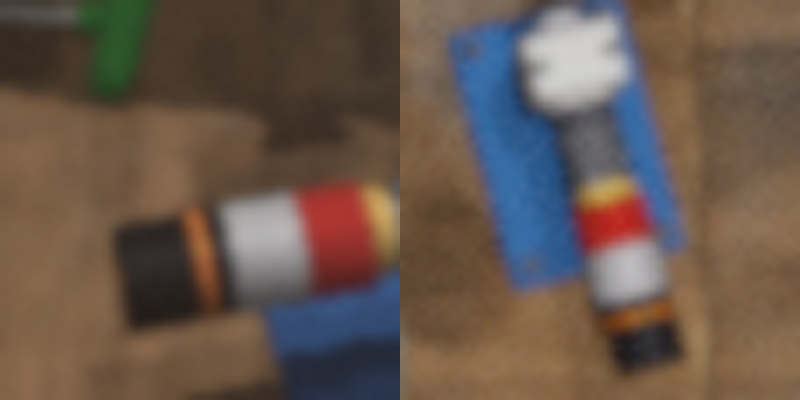

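Both views show brass ring, red spacer, bearing and cap closed up with no visible gaps, and the tool is clear. Handing in.

```bash
python3 -c "
from workcell import env
print(env.hand_in())"
```

```text
the job is handed in; nothing more can be done
None
```

The spacer, bearing and end cap (open end first) are on the spindle, closed up against the brass ring of the stop. I let go and handed the job in at about 36 s of the 72 s allowed. The hand-in gives no verdict.

- **Pressing home:** I held the spacer at about 10–12 N, the bearing at 9–11 N, and the cap at 7.5 N and then 10.8 N, each for at least 0.6 s. These are readings at the wrist. None was above about 12.2 N along the spindle, well under 25 N, but I only read the force at the end of each move.
- **Last pictures:** both views show ring, spacer, bearing and cap with no visible gap and in line with the spindle. The gripper was clear, with wrist force within 1 N of zero.
- **Bystanders:** the tape measure, hex key and grease jar moved less than 0.5 pixel between the first and last pictures, roughly 1–2 mm. I did not check the lockring tool by numbers; nothing went near it.
- **Disagreements:** the two cameras placed the spindle about 6 mm apart sideways. When I slid the spacer on, it touched with about 4 N sideways, so I moved the tool about 2.5 mm across by feel, and the bearing and cap then went on with no side contact. Closing on the parts in the rack also pushed the tool up with 3–6 N and shifted it 1–3 mm. I allowed for that in the heights.

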